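Ease the parts shuttle down its rail to the gauging end without toppling the spindles

TASK

Send the next two spindles down for gauging: pull the stop bolt fully out by its knob so that the shuttle runs down its rail, meet its upright handle with the fingers on the run once it has come out of the clear guard, and brake it smoothly so that neither of the slender spindles standing on it topples. Ease the shuttle right up to the bumper at the lower end and leave it there at rest, the spindles still upright on their plate and the hand clear; the other parts on the surface plate stay where they are.

Things in the scene. Friction and masses are not known exactly. Their poses are not given: they have to be found in the camera images.
- handle (a point): grip point on the shuttle's upright steel handle, a post 16 mm in diameter, 20 mm below its top and 55 mm above the shuttle's plate; it stands on the centre line of the plate's lower end. The shuttle is a ball carriage with a level aluminium plate, 92 mm across the rail and 100 mm along it, with this handle at the front and the spindles behind it
- plate (a point): centre of the top face of the shuttle's plate, 34 mm behind the handle's axis
- shuttle (a joint): travel of the shuttle down the rail in m: 0 waiting at the top under the guard, 0.480 against the rubber bumper at the lower end. It rolls freely, held back by a seal drag of 0.2 N and 0.3 N per m/s; with the spindles it weighs nominally 0.77 kg (0.64 to 0.86), so let go it gains about 0.2 m/s each second at first, less as it gets faster
- rail: inclined rail, falling along its own y by 0.048 rad; x points across it, away from the robot, z is normal to it. Origin under the waiting shuttle's centre, 36 mm below its plate. A clear plastic guard closes it from the upper end to y = 270 mm, 120 mm wide, its top 126 mm above the origin's plane; the end block behind the bumper reaches 36 mm above that plane, to y = 562 mm
- guard_mouth (a point): point on the rail's centre line, at rail y = 270 mm, under the lower edge of the clear guard. The handle comes out of it 1.5 to 2 s after the release, at 0.2 to 0.3 m/s; if not slowed, the shuttle reaches the bumper at 0.25 to 0.38 m/s and the spindles topple
- bolt_knob (a point): grip point on the stop bolt's upright black knob, a cylinder 18 mm in diameter on the robot's side of the rail, 16 mm below its top; below the knob is a 12 mm stem, 31 mm long, down to the bar. The guard's side is 53 mm from the knob, and reaches 38 mm higher than this point
- bolt (a joint): draw of the stop bolt in m: 0 shut (its flat bar lies across the shuttle's front), 0.040 fully drawn; it slides along the rail's -x, towards the robot, against about 1.5 N of friction and stays where it is left. The shuttle is free from about 0.031
- spindle_a: slender hollow turned steel spindle, 18 mm in diameter and 72 mm tall, 0.085 kg, standing loose on the shuttle's plate, 22 mm to the robot's side of the centre line and 19 mm behind the plate's centre. Origin at the centre of its foot, z up. It topples when the shuttle's speed jumps by more than about 0.13 m/s
- spindle_b: a second spindle like spindle_a, on the other side of the plate's centre line
- part_a: flanged steel turned part, 66 mm across and 44 mm high, standing on the plate; leave alone. Origin at the centre of its foot
- part_b: a second flanged steel turned part like part_a; leave alone. Origin at the centre of its foot
- vblock: dark steel V-block 60 x 45 x 48 mm beyond the chute; leave alone. Origin at the centre of its underside

How it is judged:
By the outcome, as a careful person would: the job done as asked, in the order asked, and still so for the second after the job is handed in, with the robot touching nothing.
It also fails if it takes over 35 s, if anything falls off the work surface, if the arm or the gripper's body presses on something with over 40 N, if the wrist force passes 120 N, or if a joint passes its speed limit or range.

ROBOT

A 6-joint arm with a two-finger parallel gripper is mounted at the origin on the work surface. World frame = base frame: x ahead of the robot, y to its left, z up, the work surface at z = 0. Lengths are in mm, angles in degrees, forces in N, time in s.
With the tool pointing down it reaches from about 300 to 850 mm from the base axis. Payload 4.2 kg.
Tool frame: the origin (TCP) lies midway between the tips of the shut fingers; the grasp point (between the pads) lies 19 mm behind it; z points along the fingers, y is the line along which they close (so a half turn about z gives the same grasp; the last joint's range is limited). The gripper opens to 91 mm and grips with 3 to 60 N. Pads are 32 mm wide; open, the fingers measure 118 mm over their backs; the gripper's body (76 mm by 178 mm) begins 60 mm behind the grasp point.
Start: joints at [68.354, 18.312, 89.639, -0, 72.044, -1.146], TCP at [201.377, 538.603, 191.876] pointing down, gripper open.
Joint ranges: [-177.97, 177.97], [-48.28, 115.42], [12.27, 149.76], [-77.06, 257.06], [2.81, 150.46], [-146.56, 146.56]. Speed limits (degrees/s): [147.25, 147.25, 180, 180, 180, 180].

INTERFACE

Orientations are given as [roll, pitch, yaw] about the fixed x, y, z axes, in that order (R = Rz(yaw) Ry(pitch) Rx(roll)).
In Python, from workcell import env gives the robot as it stands.
- The arm moves only by the tool send_rows, never from a script. Its argument "steps" is a list that holds one entry, the list of rows, each a list of 5 numbers: the shift along the tool's x, y, z scaled (see below), then the turn about the tool's z scaled (see below), then the opening, from 0 (shut) to 1 (fully open). In form: [[[dx, dy, dz, yaw, fingers], ...]]. A call has 1 to 5 rows; each row shifts and turns the commanded pose from where the row before left it, along the tool's axes as they then stand; what a row does not reach is not made up. The controller multiplies each number of a shift by 0.04 m and each number of a turn by 0.12 rad. A row lasts 1/12 s, in which the tool goes at most 41.7 mm and 7.16 degrees, less where a joint would pass 70% of its speed; a pose out of reach is approached as far as the arm can. A call with a number of a shift or a turn outside -1 to 1 is refused whole. A call with a gripper value outside its range is refused whole. The fingers move at their own pace and stop on an object; "squeeze" is the grip in N (left out, the last holds). Time passes only in rows, so rows that do not move let the fingers close. It gives the time, the measured TCP pose, the force, the opening and the grip force at its end, in the units of the state.
- env.state(): the state, without advancing time (a new reading comes with each control period).
- env.grab_frame(name): name is "scene" or "top"; returns a dict with "pixels" (384x512x3 uint8, red, green, blue), "depth" (384x512 float32, mm along the optical axis (not along the pixel's ray), 0 where there is no reading), "intrinsics" (3x3 intrinsics, pixels), "dist" ([k1, k2, p1, p2, k3] as OpenCV has them; the pictures are not rectified), "cam_to_world" (4x4, takes a point from camera to world coordinates). Camera axes: x right, y down, z forward; pixel columns grow to the right and rows downward; lengths in mm; the calibration is good to about 2 mm. A picture is of the moment at which its call begins.
- env.job_done(): hands the job in; it is judged then, once.
The state is a dict: "time_s": time; "qpos": joint angles; "qvel": joint speeds; "effort": joint torques, N m; "ee_pos": TCP position; "ee_rot": TCP orientation; "force": force on the tool from outside, world axes, zero at the start; "torque": the same for the moment, N m; "gripper_width": finger opening in mm; "gripper_force": force on a finger pad.
Only numpy, scipy, OpenCV 4.12 (cv2) and the standard library are available. Lean on these libraries where they do the work, as an engineer would, in place of code of your own. Each camera call takes 0.05 s, during which the arm holds its last target. There are 200 camera calls.

## Working session

There is one attempt and no reset: what is moved stays moved. The work goes in short steps, Python scripts to look and compute and a tool call to move; the robot and the scene stay as the last step left them, time stands still between calls to the robot, and variables do not carry over. Pictures are saved under pics/ and viewed, at most 10 in all, crops included, and the job is handed in when it is done.

Besides the shell and the picture viewer there is one more tool, called by a JSON object that holds its "api" and its "payload", one argument or row to a line. send_rows: Moves the arm, as the interface text tells. Shifts and turns lie within -1 to 1; 1 stands for 0.04 m of shift or 0.12 rad of turn. Its arguments: {"type":"object","properties":{"steps":{"type":"array"},"squeeze":{"type":"number"}},"required":["steps"]}

```bash
mkdir -p pics; ls; python3 - <<'E'
from workcell import env
import cv2,numpy as np
for n in("scene","top"):
    f=env.grab_frame(n); np.savez(f"{n}0.npz",**f)
    cv2.imwrite(f"pics/{n}0.png",f["pixels"][...,::-1])
    print(n,f["intrinsics"].round(1).tolist(),np.round(f["dist"],4),f["cam_to_world"].round(3).tolist())
print(env.state())
E
```

```text
pics
scene [[468.0, 0.0, 255.4], [0.0, 468.0, 196.0], [0.0, 0.0, 1.0]] [-0.0838  0.      0.      0.      0.    ] [[0.645, 0.629, -0.433, 1130.696], [0.764, -0.521, 0.382, -488.169], [0.015, -0.577, -0.817, 1159.593], [0.0, 0.0, 0.0, 1.0]]
top [[348.0, 0.0, 253.9], [0.0, 348.0, 190.3], [0.0, 0.0, 1.0]] [0.0238 0.     0.     0.     0.    ] [[-0.025, -0.986, 0.164, 404.515], [-0.999, 0.029, 0.024, -22.411], [-0.028, -0.163, -0.986, 1120.332], [0.0, 0.0, 0.0, 1.0]]
{'time_s': 0.1, 'qpos': array([ 6.83539097e+01,  1.83467832e+01,  8.96993759e+01, -2.58709302e-03,
        7.20438449e+01, -1.14357078e+00]), 'qvel': array([-0.02827015, -0.00725804, -0.12501742, -0.03189798, -0.10460626,
       -0.09839164]), 'effort': array([-5.72214958e-04, -4.13335240e+01, -2.32507968e+01,  7.28724548e-02,
        4.22327360e-02, -4.70855593e-05]), 'ee_pos': array([201.20464815, 538.1274283 , 191.1166338 ]), 'ee_rot': array([-1.79909965e+02,  6.63060304e-04,  1.59498281e+02]), 'force': array([-0.32156553,  0.5195054 ,  0.30223754]), 'torque': array([ 0.02292197,  0.0423187 , -0.00110815]), 'gripper_force': 0.0, 'gripper_width': 91.49869402814402}
```

View pics/scene0.png

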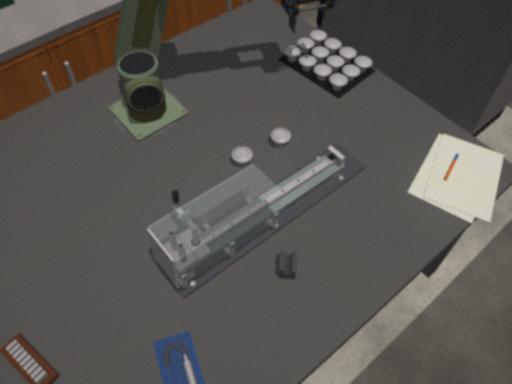

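View pics/top0.png

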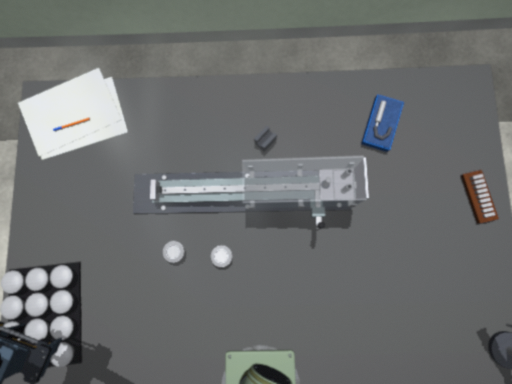

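The rail runs left in the top view, i.e. towards +y: bumper near (153,190), guard from x=243 to 367, knob near (319,220). In the scene view the knob is near (176,197) and the bumper near (335,155). I'll enlarge both for detail.

```bash
python3 - <<'E'
import cv2,numpy as np
a=cv2.imread("pics/top0.png")[145:235,130:380]; b=cv2.imread("pics/scene0.png")[140:295,140:370]
a=cv2.resize(a,(800,288),interpolation=cv2.INTER_CUBIC)
cv2.imwrite("pics/ctop.png",a)
cv2.imwrite("pics/cscene.png",cv2.resize(b,None,fx=3.4,fy=3.4,interpolation=cv2.INTER_CUBIC))
E
```

```text
(no output)
```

View pics/ctop.png

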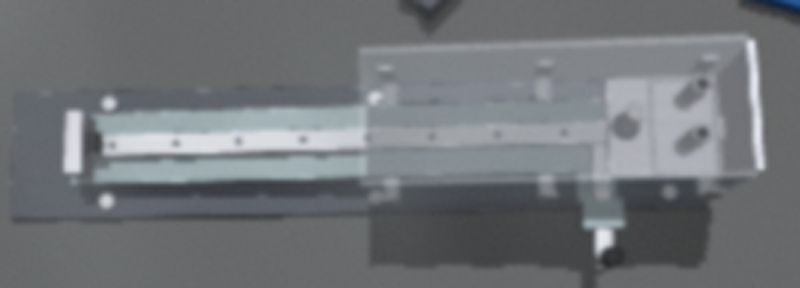

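View pics/cscene.png

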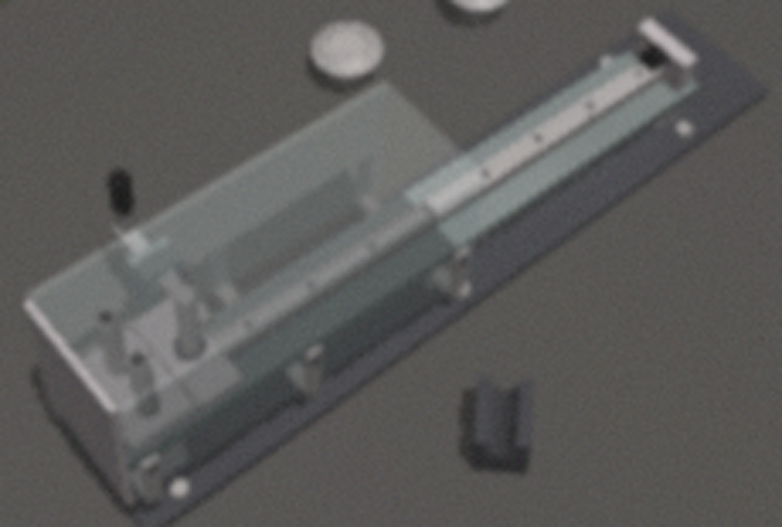

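The top crop shows the rail's screw holes from (112,145) to (564,131), the end block's left edge at x≈65 and the knob at (612,257). The scene crop shows the same holes from (640,72) to (247,324) and the knob at (121,190). I'll triangulate these.

```bash
cat > h.py <<'E'
import cv2,numpy as np
F={n:dict(np.load(f"{n}0.npz")) for n in("top","scene")}
def nrm(n,p):
    f=F[n]; return cv2.undistortPoints(np.array(p,float).reshape(-1,1,2),f["intrinsics"],f["dist"]).reshape(-1,2)
def P(n): return np.linalg.inv(F[n]["cam_to_world"])[:3]
def tri(t,s):
    a,b=nrm("top",t),nrm("scene",s)
    X=cv2.triangulatePoints(P("top"),P("scene"),a.T,b.T); X=(X[:3]/X[3]).T
    def rep(n,q):
        c=(P(n)@np.c_[X,np.ones(len(X))].T).T; return np.linalg.norm(c[:,:2]/c[:,2:]-q,axis=1)*400
    return X,rep("top",a)+rep("scene",b)
def ct(p): return np.array(p)/3.2+[130,145]-0.35
def cs(p): return np.array(p)/3.4+[140,140]-0.35
def plane(n,p,z):
    d=np.c_[nrm(n,p),np.ones(len(p))]@F[n]["cam_to_world"][:3,:3].T; o=F[n]["cam_to_world"][:3,3]
    return o+d*((z-o[2])/d[:,2])[:,None]
def dep(n,p):
    u=np.round(p).astype(int); z=F[n]["depth"][u[:,1],u[:,0]]
    c=np.c_[nrm(n,p),np.ones(len(p))]*z[:,None]
    return c@F[n]["cam_to_world"][:3,:3].T+F[n]["cam_to_world"][:3,3]
E
python3 - <<'E'
from h import *
np.set_printoptions(suppress=True,precision=1)
T=ct([(112,145),(176,143),(238,141),(303,139),(367,136),(431,134),(497,133),(564,131)])
S=cs([(640,72),(590,104),(538,137),(486,173),(433,206),(371,250),(309,286),(247,324)])
X,e=tri(T,S);print(np.c_[X,e]); m=X.mean(0);d=np.linalg.svd(X-m)[2][0];print(d)
print("dep",dep("top",T)[:4],dep("scene",S)[:4])
X,e=tri(ct([(612,254),(610,262)]),cs([(121,176),(123,207)]));print("knob",X,e)
# dark mask knob centroids
for n,(x0,x1,y0,y1) in dict(top=(312,330,212,234),scene=(168,186,186,206)).items():
    g=F[n]["pixels"][y0:y1,x0:x1].max(2);ys,xs=np.where(g<35);print(n,g.min(),len(xs),xs.mean()+x0,ys.mean()+y0,xs.min()+x0,xs.max()+x0,ys.min()+y0,ys.max()+y0)
    q=np.c_[xs+x0,ys+y0]; D=dep(n,q); print(np.median(D,0),np.percentile(D,[5,95],axis=0))
# end block top corners, guard mouth top corners
X,e=tri(ct([(67,110),(63,172),(360,48),(362,182),(753,38)]),cs([(693,65),(643,22),(470,152),(387,84),(118,408)]));print("blk",X,e)
print("blkdep",dep("top",ct([(73,125),(73,140),(73,155)])),"handle",tri(ct([(626,118)]),cs([(180,290)])))
E
```

```text
[[ 589.7  280.2   62.     0.1]
 [ 589.1  217.1   65.8    0.1]
 [ 588.3  155.8   68.7    0.4]
 [ 588.6   93.7   70.4    0.1]
 [ 588.9   32.6   77.7    0.7]
 [ 588.4  -30.5   73.     1. ]
 [ 586.4  -93.    79.1    1.1]
 [ 585.7 -154.9   85.3    0.6]]
[ 0.  1. -0.]
dep [[589.6 280.1  61.6]
 [589.3 217.3  64.3]
 [588.4 156.1  70.5]
 [588.   93.2  73.3]] [[589.8 280.2  62. ]
 [588.5 218.3  64.3]
 [585.3 158.4  63.2]
 [586.9  95.9  66.7]]
knob [[ 464.3 -178.   173.4]
 [ 460.7 -181.6  131.1]] [0. 1.]<stdin>:10: RuntimeWarning: Mean of empty slice.
  ret = ret.dtype.type(ret / rcount)
Traceback (most recent call last):
ValueError: zero-size array to reduction operation minimum which has no identity
```

```bash
python3 - <<'E'
from h import *
np.set_printoptions(suppress=True,precision=1)
for n,(x0,x1,y0,y1) in dict(top=(312,330,212,234),scene=(168,186,186,206)).items():
    g=F[n]["pixels"][y0:y1,x0:x1].max(2);k=g<g.min()+20;ys,xs=np.where(k);print(n,g.min(),len(xs),xs.mean()+x0,ys.mean()+y0,xs.min()+x0,xs.max()+x0,ys.min()+y0,ys.max()+y0)
    q=np.c_[xs+x0,ys+y0].astype(float); D=dep(n,q); print(np.median(D,0),np.percentile(D,[10,90],axis=0).tolist())
X,e=tri(ct([(67,110),(63,172),(360,48),(362,182),(753,38)]),cs([(693,65),(643,22),(470,152),(387,84),(118,408)]));print("blk",X,e)
print("blkdep",dep("top",ct([(73,125),(73,140),(73,155)])),"handle",tri(ct([(626,118)]),cs([(180,290)])))
# end block: bright mask in top -> rays on plane
f=F["top"]["pixels"][175:206,140:165].min(2);print(f[::2,::1])
E
```

```text
top 47 42 321.6904761904762 224.9047619047619 318 325 221 228
[ 461.9 -180.6  173.2] [[456.24264206844737, -216.2156002609643, 0.777154138412198], [471.6625011712607, -172.56992572931514, 175.32295163969795]]
scene 28 53 175.1509433962264 196.18867924528303 173 178 191 202
[ 469.9 -184.   165.3] [[464.6933157521066, -188.18331556803346, 148.6957870885057], [473.5609464828099, -178.43838330835, 172.970191877976]]
blk [[ 621.2  317.9   74. ]
 [ 559.6  317.8   78.2]
 [ 638.2   26.1  210.7]
 [ 530.3   31.5  182.9]
 [ 640.8 -299.6  202.7]] [2.1 3.  2.8 0.2 1.1]
blkdep [[606.7 312.3  81.1]
 [592.2 312.   81. ]
 [577.7 311.6  81.1]] handle (array([[ 578.4, -199.8,  173.4]]), array([3.1]))
[[100 101 104 103 103 104 101 100 100 100 100 100  99  99 100  99  98  99
   99  98  98 105 130 155 157]
 [ 98  99  99 100  99  99  99  98  99 100  99 100 100  99 100 100  99  99
   99  97 100 126 175 202 206]
 [ 98  97  99  99  99  99  98  98  99 102 115 142 152 155 149 129 107 101
  101 101 102 106 126 147 145]
 [ 99  99  99  99  98  99 100 100 100 109 146 192 211 215 206 169 122 101
  112 126 137 143 14
[... 571 characters left out ...]
00 126 180 211 219 221 209 151  94  82
   89  92  91 104 138 155 160]
 [100  99 100  99 100  98 100  99 102 132 193 217 220 221 208 153 103  91
   91  94 100 103 102 105 116]
 [ 99 100  99 100  99  98 100  99 103 132 190 213 218 218 205 152 103  92
   94 106 118 123 124 129 143]
 [ 99 100  99 101  99 100  99 100 100 106 123 132 135 133 125 105  94  91
  100 123 142 150 153 153 153]
 [ 98  98  99  98  99  98  99  99  99  99  99 107 126 129 114 102 100  98
  104 122 134 136 137 135 134]
 [ 99  99  99  98  99  99  99  99  99  99  99 100 103 101  95  86  82  81
   80  82  83  82  82  78  74]
 [ 99  98  99  98 100  99  98 100  99 100 102  99  98  98  97  87  81  82
   78  78  81  99 122 130 115]]
```

The measurements agree with the given sizes:
- **Knob:** about (463, -180), top z≈173.
- **Rail:** origin about (585, -242, 72), falling along +y.
- **Bumper:** handle at about y=272 when the shuttle rests against it.

First I'll turn the tool square to the rail while rising.

{"api": "send_rows", "payload": {
  "steps": [
    [[0,0,-0.2,-0.73,1],[0,0,-0.2,-0.73,1],[0,0,-0.2,-0.73,1],[0,0,-0.2,-0.73,1],[0,0,0,0,1]]
  ],
  "squeeze": 25
}}

```text
time_s: 0.52
ee_pos: [201.6, 539.2, 225.0]
ee_rot: [179.9, 0.0, 179.7]
force: [2.0, -0.3, 0.9]
gripper_width: 91.1
gripper_force: 0.0
```

{"api": "send_rows", "payload": {
  "steps": [
    [[-0.15,-0.4,0,0,1],[-0.27,-0.74,0,0,1],[-0.27,-0.74,0,0,1],[-0.27,-0.74,0,0,1],[-0.27,-0.74,0,0,1]]
  ]
}}

```text
time_s: 0.93
ee_pos: [249.5, 402.2, 223.0]
ee_rot: [-179.9, -0.0, 179.5]
force: [0.9, 0.8, -0.6]
gripper_width: 91.2
gripper_force: 0.0
```

{"api": "send_rows", "payload": {
  "steps": [
    [[-0.27,-0.74,0,0,1],[-0.27,-0.74,0,0,1],[-0.27,-0.74,0,0,1],[-0.27,-0.74,0,0,1],[-0.27,-0.74,0,0,1]]
  ]
}}

```text
time_s: 1.35
ee_pos: [302.3, 253.7, 223.3]
ee_rot: [-180.0, -0.0, 179.5]
force: [1.3, -0.6, -0.7]
gripper_width: 91.2
gripper_force: 0.0
```

{"api": "send_rows", "payload": {
  "steps": [
    [[-0.27,-0.74,0,0,1],[-0.27,-0.74,0,0,1],[-0.27,-0.74,0,0,1],[-0.27,-0.74,0,0,1],[-0.27,-0.74,0,0,1]]
  ]
}}

```text
time_s: 1.77
ee_pos: [355.2, 105.5, 223.4]
ee_rot: [180.0, -0.0, 179.4]
force: [0.6, -0.2, 0.7]
gripper_width: 91.0
gripper_force: 0.0
```

{"api": "send_rows", "payload": {
  "steps": [
    [[-0.27,-0.74,0,0,1],[-0.27,-0.74,0,0,1],[-0.27,-0.74,0,0,1],[-0.27,-0.74,0,0,1],[-0.27,-0.74,0,0,1]]
  ]
}}

```text
time_s: 2.18
ee_pos: [408.1, -42.9, 223.3]
ee_rot: [180.0, -0.0, 179.4]
force: [0.8, 0.6, -0.7]
gripper_width: 91.1
gripper_force: 0.0
```

{"api": "send_rows", "payload": {
  "steps": [
    [[-0.3,-0.74,0,0,1],[-0.3,-0.74,0,0,1],[-0.3,-0.74,0,0,1],[-0.3,-0.74,0,0,1],[-0.2,-0.45,0,0,1]]
  ]
}}

```text
time_s: 2.6
ee_pos: [463.7, -180.9, 222.9]
ee_rot: [-180.0, -0.0, 179.3]
force: [0.4, -0.2, -0.8]
gripper_width: 91.0
gripper_force: 0.0
```

{"api": "send_rows", "payload": {
  "steps": [
    [[0,0,0,0,1],[0,0,0,0,1]]
  ]
}}

```text
time_s: 2.77
ee_pos: [462.8, -178.4, 222.8]
ee_rot: [179.9, -0.1, 179.4]
force: [-0.6, 0.1, -0.6]
gripper_width: 90.9
gripper_force: 0.0
```

```bash
cat > snap.py <<'E'
import sys
from workcell import env
import numpy as np
for n in sys.argv[2:]:
    s=env.state()["time_s"]; np.savez(f"{n}{sys.argv[1]}.npz",t=s,**env.grab_frame(n))
E
python3 snap.py 1 top scene; python3 - <<'E'
import numpy as np,cv2
from workcell import env
a=np.load("top1.npz")["pixels"][150:270,240:400]; b=np.load("scene1.npz")["pixels"][130:280,100:300]
im=np.vstack([cv2.resize(a,(400,300)),cv2.resize(b,(400,300))])
cv2.imwrite("pics/k1.png",im[...,::-1]); print(env.state()["ee_pos"])
E
```

```text
[ 462.53218387 -177.20151386  223.31494568]
```

View pics/k1.png

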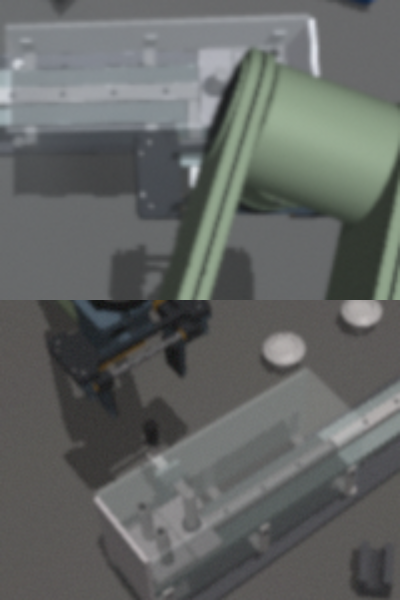

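The scene view shows the open fingers (tips near (110,410) and (182,372)) straddling the knob at (152,433). The closing line is parallel to the rail and clear of the guard. Next I'll descend and close.

{"api": "send_rows", "payload": {
  "steps": [
    [[0,-0.06,0.45,0,1],[0,0,0.55,0,1],[0,0,0.55,0,1],[0,0,0.4,0,1],[0,0,0.18,0,1]]
  ]
}}

```text
time_s: 3.28
ee_pos: [461.3, -178.5, 136.7]
ee_rot: [179.9, -0.2, 179.6]
force: [-0.3, -0.4, -0.6]
gripper_width: 91.2
gripper_force: 0.0
```

{"api": "send_rows", "payload": {
  "steps": [
    [[0,0,0,0,0.1],[0,0,0,0,0.1],[0,0,0,0,0.1],[0,0,0,0,0.1],[0,0,0,0,0.1]]
  ],
  "squeeze": 25
}}

```text
time_s: 3.7
ee_pos: [463.9, -180.7, 139.6]
ee_rot: [-180.0, 0.1, 179.6]
force: [0.0, 0.3, -1.0]
gripper_width: 60.5
gripper_force: 0.0
```

{"api": "send_rows", "payload": {
  "steps": [
    [[0,0,0,0,0.1],[0,0,0,0,0.1],[0,0,0,0,0.1],[0,0,0,0,0.1],[0,0,0,0,0.1]]
  ]
}}

```text
time_s: 4.12
ee_pos: [463.3, -180.6, 138.6]
ee_rot: [180.0, 0.0, 179.6]
force: [0.7, 0.5, -1.2]
gripper_width: 27.6
gripper_force: 0.0
```

{"api": "send_rows", "payload": {
  "steps": [
    [[0,0,0,0,0.1],[0,0,0,0,0.1],[0,0,0,0,0.1]]
  ]
}}

```text
time_s: 4.37
ee_pos: [463.2, -179.2, 138.6]
ee_rot: [179.8, -0.0, 179.5]
force: [-0.1, 5.4, 1.6]
gripper_width: 17.0
gripper_force: 25.0
```

{"api": "send_rows", "payload": {
  "steps": [
    [[0.15,0,0,0,0.1],[0.3,0,0,0,0.1],[0.35,0,0,0,0.1],[0.3,0,0,0,0.1],[0,0,0,0,0.45]]
  ]
}}

```text
time_s: 4.78
ee_pos: [419.6, -179.7, 138.8]
ee_rot: [180.0, 0.2, 179.5]
force: [-0.9, 0.3, 0.4]
gripper_width: 21.0
gripper_force: 0.0
```

{"api": "send_rows", "payload": {
  "steps": [
    [[0,0,0,0,0.45],[0.45,0,0,0,0.45],[0.45,0,0,0,0.45],[0,0.5,0,0,0],[0,0.98,0,0,0]]
  ]
}}

```text
time_s: 5.2
ee_pos: [383.9, -123.1, 138.8]
ee_rot: [-179.8, 0.1, 179.3]
force: [1.6, 0.6, 1.2]
gripper_width: 30.7
gripper_force: 0.0
```

{"api": "send_rows", "payload": {
  "steps": [
    [[-0.46,0.9,0,0,0],[-0.46,0.9,0,0,0],[-0.46,0.9,0,0,0],[-0.46,0.9,0,0,0],[-0.46,0.9,0,0,0]]
  ]
}}

```text
time_s: 5.62
ee_pos: [477.9, 60.0, 138.8]
ee_rot: [-179.9, 0.0, 179.6]
force: [0.9, -1.3, 0.1]
gripper_width: 0.5
gripper_force: 0.0
```

```bash
python3 snap.py 2 scene; python3 - <<'E'
import numpy as np,cv2
f=np.load("scene2.npz");print(f["t"])
b=f["pixels"][140:295,140:370]
cv2.imwrite("pics/r2.png",cv2.resize(b,None,fx=3.4,fy=3.4,interpolation=cv2.INTER_CUBIC)[...,::-1])
E
```

```text
5.6167
```

View pics/r2.png

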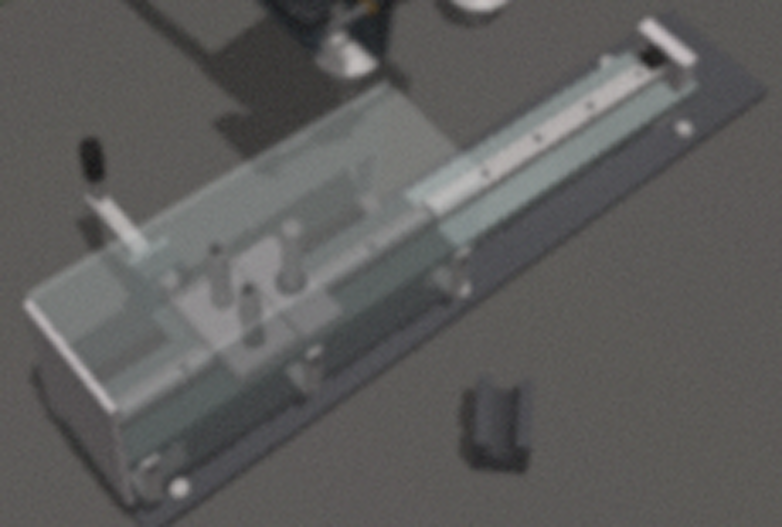

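The bolt is fully drawn, with the knob now at (92,160). The shuttle is rolling with both spindles upright (tips (215,248) and (249,288)) and the handle top is at (290,230). I'll work out s and start moving in.

```bash
python3 - <<'E'
from h import *
def onx(p,x):
    f=F["scene"];d=np.c_[nrm("scene",p),np.ones(len(p))]@f["cam_to_world"][:3,:3].T;o=f["cam_to_world"][:3,3]
    return (o+d*((x-o[0])/d[:,0])[:,None]).round(1)
print("handle top",onx(cs([(290,226)]),587))
print("spA",onx(cs([(105,317),(215,248)]),565),"spB",onx(cs([(137,358),(249,288)]),609))
from scipy.integrate import solve_ivp
for m in(.64,.77,.86):
  for s0 in(.128,.135):
    # release from rest at s=0, find time offsets from s0
    g=lambda t,y:[y[1],9.81*.048-(.2+.3*y[1])/m]
    r=solve_ivp(g,(0,4),[0,0],max_step=.005);t0=np.interp(s0,r.y[0],r.t)
    print(m,s0,"t0 %.2f"%t0,[(s,round(float(np.interp(s,r.y[0],r.t)-t0),2),round(float(np.interp(s,r.y[0],r.y[1])),2)) for s in(.236,.25,.27,.3)])
E
```

```text
handle top [[ 587.  -109.8  180.9]]
spA [[ 565.  -260.1  181.7]
 [ 565.  -162.9  177. ]] spB [[ 609.  -262.5  185.5]
 [ 609.  -164.9  177.8]]
0.64 0.128 t0 1.41 [(0.236, 0.58, 0.21), (0.25, 0.65, 0.21), (0.27, 0.74, 0.21), (0.3, 0.88, 0.22)]
0.64 0.135 t0 1.45 [(0.236, 0.54, 0.21), (0.25, 0.61, 0.21), (0.27, 0.7, 0.21), (0.3, 0.84, 0.22)]
0.77 0.128 t0 1.19 [(0.236, 0.47, 0.26), (0.25, 0.52, 0.26), (0.27, 0.6, 0.27), (0.3, 0.71, 0.28)]
0.77 0.135 t0 1.22 [(0.236, 0.44, 0.26), (0.25, 0.49, 0.26), (0.27, 0.56, 0.27), (0.3, 0.67, 0.28)]
0.86 0.128 t0 1.10 [(0.236, 0.43, 0.28), (0.25, 0.48, 0.29), (0.27, 0.55, 0.3), (0.3, 0.64, 0.31)]
0.86 0.135 t0 1.13 [(0.236, 0.4, 0.28), (0.25, 0.45, 0.29), (0.27, 0.51, 0.3), (0.3, 0.61, 0.31)]
```

{"api": "send_rows", "payload": {
  "steps": [
    [[-0.9,0.2,0,0,0],[-0.9,0.2,0.1,0,0],[-0.9,0.2,0.1,0,0]]
  ]
}}

```text
time_s: 5.92
ee_pos: [586.8, 82.0, 130.7]
ee_rot: [-179.9, 0.0, 179.7]
force: [0.5, -1.0, 0.2]
gripper_width: 0.8
gripper_force: 0.0
```

```bash
python3 snap.py 3 scene; python3 - <<'E'
import numpy as np,cv2
from workcell import env
f=np.load("scene3.npz");print(f["t"],env.state()["time_s"],env.state()["ee_pos"])
b=f["pixels"][140:295,140:370]
cv2.imwrite("pics/r3.png",cv2.resize(b,None,fx=3.4,fy=3.4,interpolation=cv2.INTER_CUBIC)[...,::-1])
E
```

```text
5.9167 5.9667 [594.30889794  83.22854226 129.02552141]
```

View pics/r3.png

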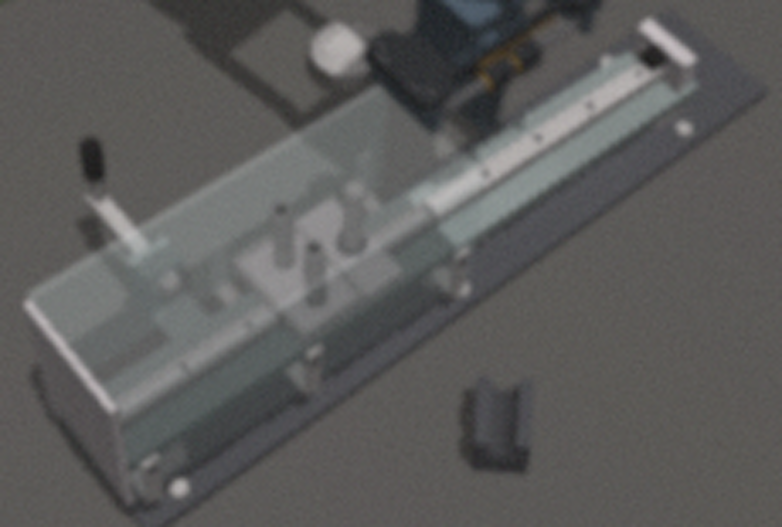

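```bash
python3 - <<'E'
from h import *
def onx(p,x):
    f=F["scene"];d=np.c_[nrm("scene",p),np.ones(len(p))]@f["cam_to_world"][:3,:3].T;o=f["cam_to_world"][:3,3]
    return (o+d*((x-o[0])/d[:,0])[:,None]).round(1)
print("handle top",onx(cs([(290,226),(352,183)]),587))
print("spA",onx(cs([(105,317),(215,248),(281,207)]),565),"spB",onx(cs([(137,358),(249,288),(315,245)]),609))
from scipy.integrate import solve_ivp
for m in(.64,.72,.77,.86):
    g=lambda t,y:[y[1],9.81*.048-(.2+.3*y[1])/m]
    r=solve_ivp(g,(0,4),[0,0],max_step=.005);S=lambda t:np.interp(t,r.t,r.y[0])
    t1=np.interp(.097,r.y[0],r.t)
    print(m,"t1 %.2f"%t1,"s(5.917) %.3f v %.3f"%(S(t1+.3),np.interp(t1+.3,r.t,r.y[1])),[(k,round(float(S(t1+.35+k/12)),3),round(float(np.interp(t1+.35+k/12,r.t,r.y[1])),3)) for k in range(0,10)])
E
```

```text
handle top [[ 587.  -109.8  180.9]
 [ 587.   -50.4  182.7]]
spA [[ 565.  -260.1  181.7]
 [ 565.  -162.9  177. ]
 [ 565.  -101.5  173.5]] spB [[ 609.  -262.5  185.5]
 [ 609.  -164.9  177.8]
 [ 609.  -103.8  175.2]]
0.64 t1 1.21 s(5.917) 0.145 v 0.172 [(0, 0.153, 0.175), (1, 0.168, 0.182), (2, 0.184, 0.188), (3, 0.2, 0.193), (4, 0.216, 0.199), (5, 0.233, 0.204), (6, 0.25, 0.209), (7, 0.268, 0.214), (8, 0.286, 0.219), (9, 0.304, 0.224)]
0.72 t1 1.08 s(5.917) 0.153 v 0.202 [(0, 0.163, 0.208), (1, 0.181, 0.216), (2, 0.199, 0.225), (3, 0.218, 0.233), (4, 0.238, 0.241), (5, 0.258, 0.248), (6, 0.279, 0.256), (7, 0.301, 0.263), (8, 0.323, 0.27), (9, 0.346, 0.276)]
0.77 t1 1.02 s(5.917) 0.157 v 0.218 [(0, 0.168, 0.224), (1, 0.187, 0.235), (2, 0.207, 0.244), (3, 0.227, 0.254), (4, 0.249, 0.263), (5, 0.271, 0.272), (6, 0.294, 0.281), (7, 0.318, 0.289), (8, 0.342, 0.297), (9, 0.368, 0.305)]
0.86 t1 0.95 s(5.917) 0.162 v 0.242 [(0, 0.175, 0.249), (1, 0.196, 0.262), (2, 0.218, 0.274), (3, 0.242, 0.286), (4, 0.266, 0.297), (5, 0.291, 0.308), (6, 0.317, 0.319), (7, 0.344, 0.329), (8, 0.372, 0.339), (9, 0.401, 0.349)]
```

s=0.097 at 5.617 s and 0.1585 at 5.917 s, which fits m≈0.78, so about 0.27 m/s at the fingers. I'll wait three rows, run with the handle, then brake by about 2 mm per row.

{"api": "send_rows", "payload": {
  "steps": [
    [[0,0,0,0,0],[0,0,0,0,0],[0,0,0,0,0],[0,0.1,0,0,0],[0,0.28,0,0,0]]
  ]
}}

```text
time_s: 6.38
ee_pos: [584.5, 96.0, 131.3]
ee_rot: [-180.0, 0.0, 179.5]
force: [0.8, -0.6, -0.3]
gripper_width: 0.6
gripper_force: 0.0
```

{"api": "send_rows", "payload": {
  "steps": [
    [[0,0.43,0,0,0],[0,0.5,0,0,0],[0,0.53,0,0,0],[0,0.5,0,0,0],[0,0.48,0,0,0]]
  ]
}}

```text
time_s: 6.8
ee_pos: [585.3, 196.5, 131.3]
ee_rot: [179.9, 0.0, 179.6]
force: [0.2, 0.2, -0.2]
gripper_width: 0.5
gripper_force: 0.0
```

{"api": "send_rows", "payload": {
  "steps": [
    [[0,0.43,0,0,0],[0,0.38,0,0,0],[0,0.33,0,0,0],[0,0.28,0,0,0],[0,0.23,0,0,0]]
  ]
}}

```text
time_s: 7.22
ee_pos: [586.3, 261.8, 130.8]
ee_rot: [180.0, 0.0, 179.6]
force: [-0.8, 0.8, -0.7]
gripper_width: -0.0
gripper_force: 0.1
```

{"api": "send_rows", "payload": {
  "steps": [
    [[0,0.18,0,0,0],[0,0.13,0,0,0],[0,0.09,0,0,0],[0,0.07,0,0,0],[0,0.05,0,0,0]]
  ]
}}

```text
time_s: 7.63
ee_pos: [586.8, 281.2, 130.7]
ee_rot: [-180.0, 0.0, 179.6]
force: [-0.2, -0.2, -0.6]
gripper_width: 0.5
gripper_force: 0.1
```

```bash
python3 snap.py 4 scene top; python3 - <<'E'
import numpy as np,cv2
from workcell import env
f=np.load("scene4.npz");print(f["t"],env.state()["ee_pos"])
b=cv2.resize(f["pixels"][100:280,210:390],(600,600),interpolation=cv2.INTER_CUBIC)
cv2.imwrite("pics/r4.png",b[...,::-1])
E
```

```text
7.6333 [586.79146429 281.3724584  130.68261204]
```

View pics/r4.png

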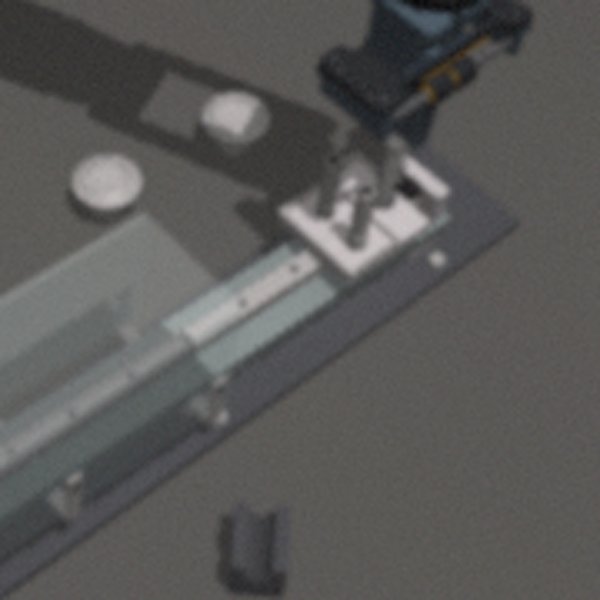

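Both spindles are upright (at (330,180) and (358,215)), with the shuttle resting on the fingers about 10 mm short of the black bumper at (408,187). I'll creep on gently.

{"api": "send_rows", "payload": {
  "steps": [
    [[0,0.03,0,0,0],[0,0.05,0,0,0],[0,0.05,0,0,0],[0,0.05,0,0,0],[0,0.05,0,0,0]]
  ]
}}

```text
time_s: 8.15
ee_pos: [586.8, 290.7, 130.7]
ee_rot: [180.0, 0.0, 179.6]
force: [0.4, 0.9, 0.1]
gripper_width: 0.4
gripper_force: 0.0
```

{"api": "send_rows", "payload": {
  "steps": [
    [[0,0.05,0,0,0],[0,0.05,0,0,0],[0,0.05,0,0,0],[0,0.05,0,0,0],[0,0.05,0,0,0]]
  ]
}}

```text
time_s: 8.57
ee_pos: [586.8, 300.7, 130.6]
ee_rot: [180.0, -0.0, 179.6]
force: [0.6, 0.2, 0.9]
gripper_width: 0.4
gripper_force: 0.0
```

{"api": "send_rows", "payload": {
  "steps": [
    [[0,0.05,0,0,0],[0,0.05,0,0,0],[0,0.05,0,0,0],[0,0.05,0,0,0],[0,0,0,0,0]]
  ]
}}

```text
time_s: 8.98
ee_pos: [586.9, 309.0, 130.7]
ee_rot: [180.0, 0.0, 179.6]
force: [-0.3, 0.7, -0.1]
gripper_width: 0.6
gripper_force: 0.0
```

```bash
python3 snap.py 5 scene; python3 - <<'E'
import numpy as np,cv2
from workcell import env
f=np.load("scene5.npz");print(f["t"],env.state()["ee_pos"])
b=cv2.resize(f["pixels"][120:220,270:370],(600,600),interpolation=cv2.INTER_CUBIC)
cv2.imwrite("pics/r5.png",b[...,::-1])
E
```

```text
8.9833 [586.85415761 308.76199929 130.62205513]
```

View pics/r5.png

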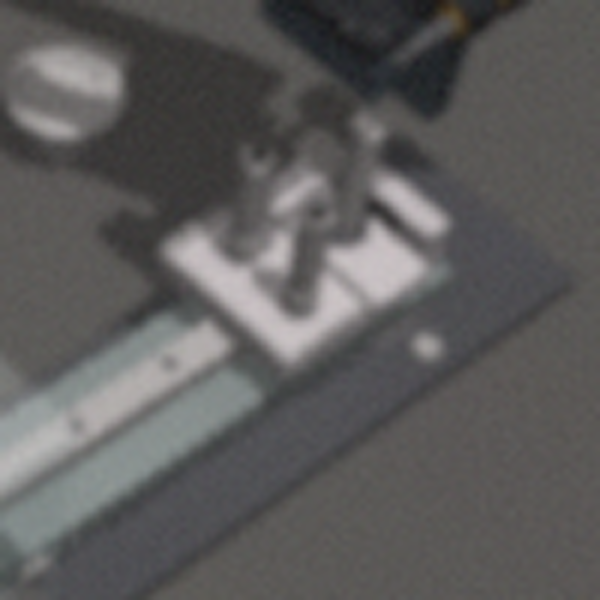

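The plate is up against the end block at (410,205), with the spindles upright at (250,200) and (308,250) and the fingers ahead of the handle. I'll move the hand clear and check the shuttle's position numerically.

{"api": "send_rows", "payload": {
  "steps": [
    [[0,0.3,0,0,0],[0,0.5,-0.3,0,0],[0,0.5,-0.6,0,0],[0,0.5,-0.6,0,0],[0,0.4,-0.6,0,0]]
  ]
}}

```text
time_s: 9.45
ee_pos: [587.1, 398.6, 215.4]
ee_rot: [180.0, -0.0, 179.6]
force: [0.6, 0.3, 0.6]
gripper_width: 0.1
gripper_force: 0.0
```

{"api": "send_rows", "payload": {
  "steps": [
    [[0,0.3,-0.4,0,0],[0,0.2,-0.2,0,0],[0,0,0,0,0],[0,0,0,0,0],[0,0,0,0,0]]
  ]
}}

```text
time_s: 9.87
ee_pos: [587.2, 416.1, 237.4]
ee_rot: [-179.9, -0.1, 179.6]
force: [-0.3, -0.8, -0.7]
gripper_width: 0.3
gripper_force: 0.0
```

```bash
python3 snap.py 6 scene top; python3 - <<'E'
from h import *
f=F["scene"];p=np.array([(258,148),(318,200),(370,122)])/6+[270,120]-.4
d=np.c_[nrm("scene",p),np.ones(3)]@f["cam_to_world"][:3,:3].T;o=f["cam_to_world"][:3,3]
X=np.array([568,612,588.5]);print((o+d*((X-o[0])/d[:,0])[:,None]).round(1),"spindle start y -260.1,-262.5")
a,b=np.load("scene5.npz")["pixels"],np.load("scene6.npz")["pixels"]
print("moved px in plate area",np.abs(a[165:180,300:325].astype(int)-b[165:180,300:325]).mean())
t=np.load("top6.npz")["pixels"]
im=np.hstack([cv2.resize(b[110:210,270:370],(400,400)),cv2.resize(t[145:235,130:220],(400,400))])
cv2.imwrite("pics/end.png",im[...,::-1])
E
```

```text
[[568.  220.4 161.6]
 [612.  215.6 167.2]
 [588.5 276.2 158.4]] spindle start y -260.1,-262.5
moved px in plate area 1.9084444444444444
```

View pics/end.png

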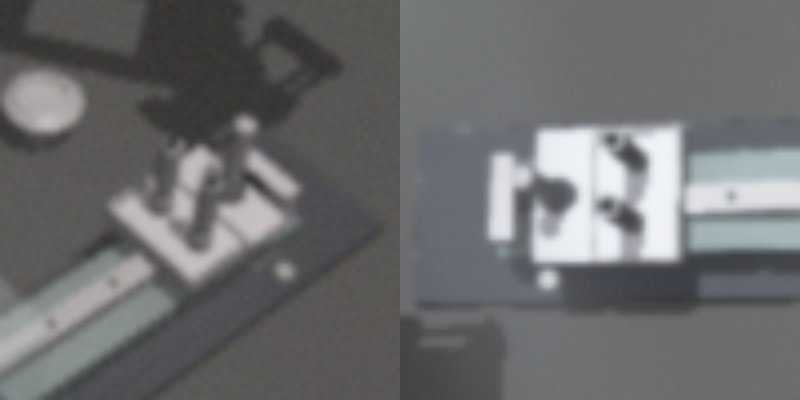

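The spindles' tips have travelled 480 and 478 mm, so the shuttle is at the bumper. Both spindles stand upright and the hand is well clear.

```bash
python3 -c "
from workcell import env
print(env.job_done())"
```

```text
the job is handed in; nothing more can be done
None
```

The job is handed in, about 10 s into the 35 s allowed: bolt fully drawn, shuttle braked on the run and resting at the bumper (travel measured at 478–480 mm), both spindles upright and the hand clear.

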